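# Spring check of a tilting mirror mount

### The arm

A 6-joint arm with a two-finger parallel gripper is mounted at the origin on the work surface. World frame = base frame: x ahead of the robot, y to its left, z up, the work surface at z = 0. Lengths are in m, angles in rad, forces in N, time in s.
With the tool pointing down it reaches from about 0.225 to 0.875 m from the base axis. Payload 3.4 kg.
Tool frame: the origin (TCP) lies between the finger pads; the fingertips stand 19 mm ahead of it and the grasp point (between the pads) is the TCP; z points along the fingers, y is the line along which they close (so a half turn about z gives the same grasp; the last joint's range is limited). The gripper opens to 85 mm and grips with 20 to 120 N. Pads are 22 mm wide; open, the fingers measure 114 mm over their backs; the gripper's body (76 mm by 85 mm) begins 54 mm behind the grasp point. The pads swing forward as they close: fully open they stand 13 mm farther back than shut.
Start: joints at [1.006, 0.276, 1.505, -0, 1.361, -0.121], TCP at [0.247, 0.519, 0.25] pointing down, gripper open.
Joint ranges: [-2.89, 2.89], [-0.75, 2.08], [0.22, 2.7], [-1.18, 4.32], [0.11, 2.71], [-2.7, 2.7]. Speed limits (rad/s): [2.57, 2.57, 3.14, 3.14, 3.14, 3.14].

### API

Orientations are given as a unit quaternion [w, x, y, z].
In Python, from rig import get_state, imaging, ticket gives the robot as it stands. The module is installed in compiled form; this text tells all that it offers.
- The arm moves only by the shell command python3 -m inch 'ROWS' [FORCE]. ROWS is JSON, a list of rows, each an object with "claw": the opening, from -1 (shut) to 1 (fully open); "travel": the shift along the world's x, y, z in units of 200 mm (1.0 is 200 mm), a list of three; "turn": the turn about the world's z in units of 180 degrees (1.0 is 180 degrees). A call has 1 to 5 rows; each row is the pose to reach, as a shift and turn from the pose commanded when the call began, turning the shorter way round; what a row does not reach only later rows make up. A row lasts 1/10 s, in which the tool goes at most 50 mm and 8.59 degrees, less where a joint would pass 70% of its speed; a pose out of reach is approached as far as the arm can. A call with a number of a shift or a turn outside -1 to 1 is refused whole. A call with a gripper value outside its range is refused whole. The fingers move at their own pace and stop on an object; FORCE is the grip in N (left out, the last holds). Time passes only in rows, so rows that repeat a pose let the fingers close. It gives the time, the measured TCP pose, the force, the opening and the grip force at its end, in the units of the state.
- get_state(): the state, without advancing time (a new reading comes with each control period).
- imaging.get_image(name): name is "scene" or "top" or "wrist"; returns the picture (384x512x3 uint8, red, green, blue); there is no depth.
- imaging.camera_params(name): a dict with "camera_matrix" (3x3 intrinsics, pixels), "k1" (the pictures are not rectified: a ray, as slopes to the right and down, at radius r is drawn at 1 + k1 r^2 times it, then the intrinsics apply), "cam_to_world" (4x4, takes a point from camera to world coordinates); the wrist camera has in their place "T_tool_cam" (4x4, takes a point from camera to tool coordinates, whose origin is the TCP and whose axes are the flange's). Camera axes: x right, y down, z forward; pixel columns grow to the right and rows downward; lengths in m; the calibration is good to about 2 mm. A picture is of the moment at which its call begins: read the wrist's pose just before it. camera_params takes no time and is no camera call.
- ticket.sign_off(): hands the job in; it is judged then, once.
The state is a dict: "clock": time; "qpos": joint angles; "qd": joint speeds; "effort": joint torques, N m; "position": TCP position; "ee_rot": TCP orientation; "contact_force": force on the tool from outside, world axes, zero at the start; "moment": the same for the moment, N m; "width": finger opening in m; "gripper_force": force on a finger pad.
Only numpy, scipy, OpenCV 4.12 (cv2) and the standard library are available. Lean on these libraries where they do the work, as an engineer would, in place of code of your own. Each camera call takes 0.05 s, during which the arm holds its last target. There are 200 camera calls.

### The job

Check the return spring of the tilting mirror mount on the bench: with a fingertip, press down the round pad on the spring-backed corner of its plate until the needle tip stands right at the rider on the dial, not past it, keep it there for about a second, then let the plate spring fully back and take the hand away. Nothing is to be gripped or lifted: leave the mount standing where it is, do not touch the mirror, the needle or the rider, and do not disturb the glassware and tools around it.

Things in the scene. Friction and masses are not known exactly. Their poses are not given: they have to be found in the camera images.
- mount: Loose heavy (about 2.2 kg) aluminium base slab, 215 x 195 x 12 mm (its x -95 to 120, its y -100 to 95 mm), carrying the whole mirror mount. Origin: underside, below the plate's middle. x: along the plate's tilt axis towards the dial; y: from the corner to be pressed towards the far corner; z up.
- plate_middle (a point): Middle of the dark steel square plate (130 x 130 x 8 mm), on the tilt axis, 54 mm above the bench. The plate lies level, turned 45 degrees: its corners point along the mount's x and y, 92 mm out. It rocks about the line through its two x corners; on these stand brass knobs, 16 mm wide, 14 mm high, at x = -72 and +72 mm.
- dial_foot (a point): Point on the tilt axis in the middle of the thickness (6 mm) of the upright white dial, at the mount's x = 100 mm. The dial is an arc 124 to 158 mm from the axis, from 12 to 79 mm on the mount's +y side, on two posts.
- tilt_plate (a joint): Tilt of the plate, rad: 0 at rest (level), growing as the corner with the pad goes down, stop at 0.26. A spring returns it: at the pad the push starts at about 2 N and is about 8 N at 0.20 rad; 0.1 rad lowers the pad by 7.5 mm.
- press_pad (a point): Top centre of the round pad, where to press; 75 mm from the tilt axis on the mount's -y side, 61 mm above the bench at rest; moves with the plate.
- mirror: Round mirror in a black cell, 68 mm across and 8 mm high, fixed on the middle of the plate. Origin: centre of its underside. Not to be touched.
- needle: Slender black needle, 4 mm thick, turning with the plate in front of the dial, at x = 112 mm of the mount. Origin: on the tilt axis. At rest it leans 0.436 rad (25 degrees) from upright towards the mount's +y; pressing the pad swings it towards -y. Not to be touched.
- needle_tip (a point): Point of the needle, 158 mm from the tilt axis.
- rider (a joint): Place of the rider along the dial, rad about the same axis: equal to the tilt of the plate at which the needle stands right at the rider. Drawn anew each time, about 0.08 to 0.20; held by friction.
- rider_tab: The rider: an aluminium tab 6 mm wide along the arc, 20 mm high, riding on the rim of the dial and reaching forward over the needle's path, 5 to 25 mm beyond the needle tip's circle. Origin: on the tilt axis; its z points from the axis to the tab, its y along the arc, away from the pressed corner (the needle comes from +y). Not to be touched.
- mark (a point): The point on the needle tip's circle in the middle of the rider's width: where the needle tip must come.
- screwdriver: Screwdriver, 180 mm long, lying on the bench near the mount. Origin: underside. Leave alone.
- beaker: Small glass beaker, 56 mm across, 68 mm high, standing near the mount. Origin: underside. Leave alone.
- vial: Glass vial with a white cap, 24 mm across, 50 mm high, standing near the mount. Origin: underside. Leave alone.
- flask: Round-bottomed glass flask in a cork ring, 68 mm across, 114 mm high. Origin: underside. Leave alone.
- reagent_bottle: Clear bottle with a blue cap, 68 mm across, 130 mm high. Origin: underside. Leave alone.
- amber_bottle: Amber bottle with a black cap, 60 mm across, 120 mm high. Origin: underside. Leave alone.
- lens_ring: Dark steel lens ring, 52 mm across, 12 mm high, lying flat. Origin: underside. Leave alone.
- corner_pad: Round steel pad, 24 mm across and 3 mm high, on top of the spring-backed corner of the plate (the coil spring is seen below this corner; the other three corners have none). Origin: centre of its underside.

How it is judged:
By the outcome, as a careful person would: the job done as asked, in the order asked, and still so for the second after the job is handed in, with the robot touching nothing.
It also fails if it takes over 38 s, if anything falls off the work surface, if the arm or the gripper's body presses on something with over 40 N, if the wrist force passes 120 N, or if a joint passes its speed limit or range.

## Working session

There is one attempt and no reset: what is moved stays moved. The work goes in short steps, Python scripts to look and compute and a shell command to move; the robot and the scene stay as the last step left them, time stands still between calls to the robot, and variables do not carry over. Pictures are saved under pics/ and viewed, at most 10 in all, crops included, and the job is handed in when it is done.

```bash
mkdir -p pics
python3 - <<'E'
from rig import get_state, imaging
import cv2,numpy as np
s=get_state();print({k:np.round(v,3).tolist() for k,v in s.items()})
for n in("scene","top"):
    im=imaging.get_image(n);cv2.imwrite(f"pics/{n}0.png",im[...,::-1])
    p=imaging.camera_params(n);print(n,{k:np.round(v,4).tolist() for k,v in p.items()})
E
```

```text
{'clock': 0.0, 'qpos': [1.006, 0.277, 1.506, 0.0, 1.361, -0.121], 'qd': [-0.0, -0.002, -0.001, -0.0, -0.003, -0.0], 'effort': [0.001, -41.678, -24.581, 0.0, 0.011, 0.0], 'position': [0.247, 0.519, 0.249], 'ee_rot': [-0.0, 0.22, 0.975, -0.001], 'contact_force': [0.276, 0.102, -1.069], 'moment': [-0.028, 0.091, 0.018], 'gripper_force': 0.0, 'width': 0.085}
scene {'camera_matrix': [[388.4194, 0.0, 252.0274], [0.0, 388.4194, 187.6378], [0.0, 0.0, 1.0]], 'k1': -0.0212, 'cam_to_world': [[-0.7179, 0.5169, -0.4662, 1.048], [0.696, 0.5473, -0.4649, 0.4702], [0.0149, -0.6582, -0.7527, 0.9138], [0.0, 0.0, 0.0, 1.0]]}
top {'camera_matrix': [[435.5355, 0.0, 254.5163], [0.0, 435.5355, 183.6518], [0.0, 0.0, 1.0]], 'k1': -0.1347, 'cam_to_world': [[-0.0227, -0.9783, 0.2062, 0.3318], [-0.9997, 0.0223, -0.0041, -0.0141], [-0.0005, -0.2062, -0.9785, 1.3278], [0.0, 0.0, 0.0, 1.0]]}
```

View pics/scene0.png

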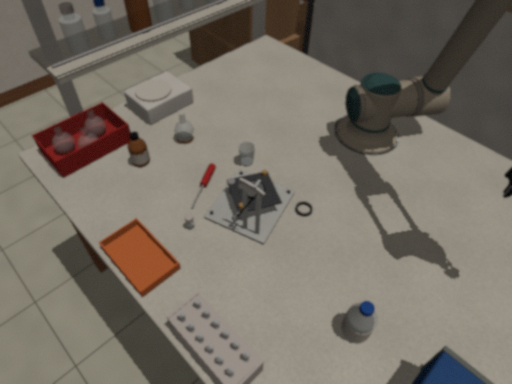

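View pics/top0.png

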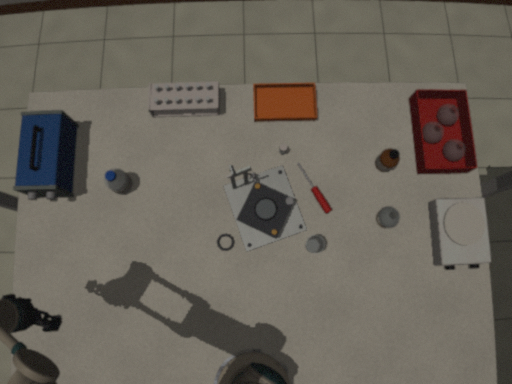

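The top view shows the mount near (265,208), with brass knobs at about (257,186) and (274,232) and the dial at about (245,178). There's a small round thing at (290,201). I'll enlarge both views.

```bash
cat > h.py <<'E'
import numpy as np,cv2
from rig import get_state, imaging
from scipy.spatial.transform import Rotation as R
def cam(n,s=None):
    p=imaging.camera_params(n)
    if "cam_to_world" in p: T=np.array(p["cam_to_world"])
    else:
        A=np.eye(4);q=s["ee_rot"];A[:3,:3]=R.from_quat([q[1],q[2],q[3],q[0]]).as_matrix();A[:3,3]=s["position"]
        T=A@np.array(p["T_tool_cam"])
    return np.array(p["camera_matrix"]),p["k1"],T
def proj(c,P):
    K,k,T=c;q=(np.atleast_2d(P)-T[:3,3])@T[:3,:3];u=q[:,:2]/q[:,2:]
    u=u*(1+k*(u**2).sum(1,keepdims=True));return u*K[0,0]+K[:2,2]
def unproj(c,px,z):
    K,k,T=c;d=cv2.undistortPoints(np.array(px,float).reshape(-1,1,2),K,np.array([k,0,0,0.]))[:,0]
    r=np.c_[d,np.ones(len(d))]@T[:3,:3].T
    return T[:3,3]+r*((z-T[2,3])/r[:,2])[:,None]
def mountT(x,y,th):
    T=np.eye(4);T[:3,:3]=R.from_euler('z',th).as_matrix();T[:3,3]=[x,y,0];return T
def mp(m,P): # mount points -> world
    T=mountT(*m);return np.atleast_2d(P)@T[:3,:3].T+T[:3,3]
def arc(a,r,x=.112): # point at tilt a, radius r about axis; needle rest angle .436 from up to +y
    b=.436-a;return [x,r*np.sin(b),.054+r*np.cos(b)]
E
python3 - <<'E'
import cv2,numpy as np
a=cv2.imread("pics/top0.png")[155:255,215:340];b=cv2.imread("pics/scene0.png")[155:250,180:320]
cv2.imwrite("pics/c1.png",cv2.resize(a,None,fx=6,fy=6,interpolation=cv2.INTER_CUBIC))
cv2.imwrite("pics/c2.png",cv2.resize(b,None,fx=5.6,fy=5.6,interpolation=cv2.INTER_CUBIC))
E
```

```text
(no output)
```

View pics/c1.png

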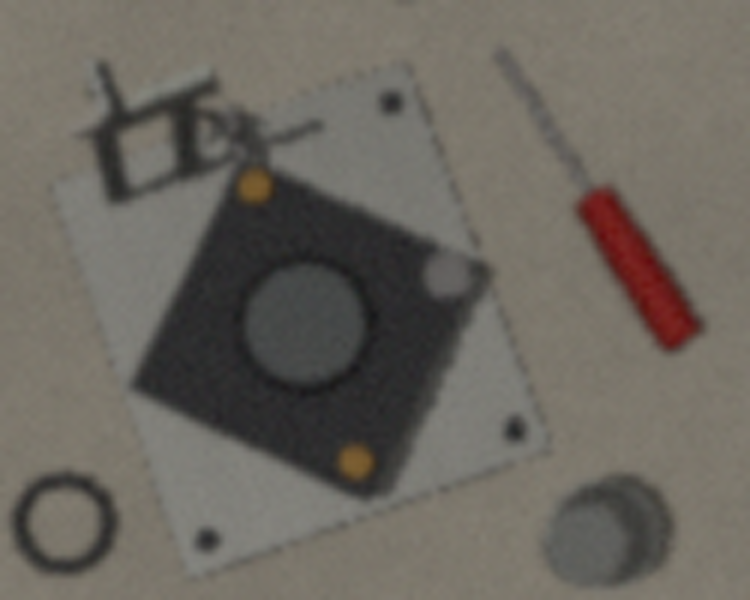

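View pics/c2.png

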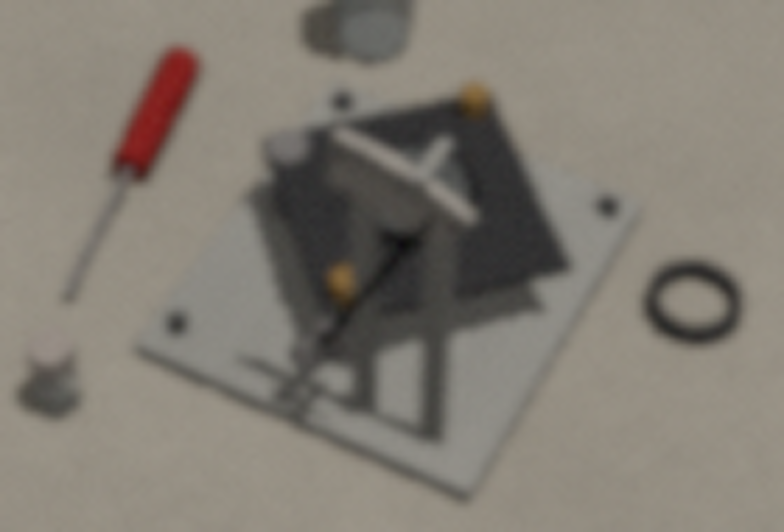

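In the top crop, the pad is at (447,273), the knobs at (255,187) and (356,462), and the mirror at (306,322). The slab corners are at (408,68), (52,185), (548,445) and (195,575). In the scene crop, the rider tab is near (437,155). Next I'll fit the mount pose.

Run:
```python
from h import *
from scipy.optimize import least_squares
M=np.array([[.072,0,.072],[-.072,0,.072],[0,-.075,.061],[0,0,.066],[.12,-.1,.012],[.12,.095,.012],[-.095,-.1,.012],[-.095,.095,.012]])
u=np.array([[255,187],[356,462],[447,273],[306,322],[408,68],[52,185],[548,445],[195,575]])/6+[215,155]-.4
M2=np.array([[.072,0,.072],[-.072,0,.072],[0,-.075,.061],[.12,.095,.012],[.12,-.1,.012],[-.095,.095,.012]])
u2=np.array([[342,280],[475,97],[290,148],[468,495],[140,350],[640,207]])/5.6+[180,155]-.4
ct,cs=cam("top"),cam("scene")
x0=[.4,0,.3]
for lab,f in (("top",lambda m:(proj(ct,mp(m,M))-u).ravel()),("scene",lambda m:(proj(cs,mp(m,M2))-u2).ravel()),("both",lambda m:np.r_[(proj(ct,mp(m,M))-u).ravel(),(proj(cs,mp(m,M2))-u2).ravel()])):
    r=least_squares(f,x0);m=r.x;print(lab,m.round(4),r.fun.round(1).tolist())
np.save("m.npy",m)
print("pad",mp(m,[0,-.075,.061]))
for a in(0,.08,.12,.16,.2):
    P=mp(m,[arc(a,.158),arc(a,.163),arc(a,.183)]);print(a,((proj(cs,P)-[180,155]+.4)*5.6).round().tolist(),((proj(ct,P)-[215,155]+.4)*6).round().tolist())
print(((proj(cs,mp(m,[.112,0,.054]))-[180,155])*5.6).round())
for n,px,z in(("vial",(283.5,150),.05),("beaker",(310,247),.0),):print(n,unproj(ct,[px],z))
```

```text
top [ 0.5225 -0.0502  0.3205] [0.2, -0.3, 0.2, -0.1, 0.3, 0.2, -0.0, 0.3, -0.4, -1.4, -0.3, -0.3, 0.9, 0.6, -0.9, 0.8]
scene [ 0.524  -0.0469  0.3199] [0.7, 0.3, 0.0, -0.2, -0.6, 0.1, 0.4, 0.5, -1.4, -0.6, 0.9, -0.5]
both [ 0.5229 -0.049   0.3209] [-0.2, -0.4, -0.2, -0.3, -0.1, 0.1, -0.4, 0.2, -0.8, -1.5, -0.7, -0.4, 0.5, 0.5, -1.3, 0.7, 0.5, -0.3, -0.2, -0.8, -0.8, -0.5, 0.2, -0.2, -1.6, -1.2, 0.6, -1.1]
pad [[ 0.54653556 -0.12017021  0.061     ]]
0 [[434.0, 218.0], [439.0, 213.0], [458.0, 192.0]] [[84.0, 94.0], [79.0, 93.0], [58.0, 90.0]]
0.08 [[411.0, 201.0], [414.0, 195.0], [430.0, 172.0]] [[108.0, 83.0], [104.0, 82.0], [86.0, 76.0]]
0.12 [[398.0, 192.0], [402.0, 186.0], [415.0, 162.0]] [[120.0, 77.0], [117.0, 76.0], [101.0, 70.0]]
0.16 [[386.0, 185.0], [389.0, 178.0], [401.0, 153.0]] [[133.0, 72.0], [130.0, 70.0], [116.0, 63.0]]
0.2 [[374.0, 177.0], [376.0, 171.0], [386.0, 144.0]] [[146.0, 66.0], [143.0, 65.0], [131.0, 57.0]]
[[304. 355.]]
vial [[ 0.70396902 -0.11034222  0.05      ]]
beaker [[ 0.41112157 -0.18377902  0.        ]]
```

Run:
```python
from h import *
p=imaging.camera_params("wrist");print({k:np.round(v,4).tolist() for k,v in p.items()})
m=np.load("m.npy")
# candidate: tool yaw with tool y along mount x; where does rider/tip project for several TCP poses
A=R.from_euler('z',m[2])
for sgn in(1,-1):
    ty=sgn*A.apply([1,0,0]);tz=np.array([0,0,-1.]);tx=np.cross(ty,tz)
    Rm=np.c_[tx,ty,tz];q=R.from_matrix(Rm).as_quat()
    for name,P in(("press",[0,-.078,.079]),("above",[0,-.078,.2]),("hi",[.05,-.1,.3]),("hi2",[.112,.0,.35]),("hi3",[.112,.04,.4])):
        s={"ee_rot":[q[3],q[0],q[1],q[2]],"position":mp(m,P)[0]};c=cam("wrist",s)
        q2=mp(m,[arc(0,.158),arc(.08,.158),arc(.2,.158),arc(.12,.17)]);zc=((q2-c[2][:3,3])@c[2][:3,:3])[:,2]
        print(sgn,name,s["position"].round(3),proj(c,q2).round().tolist(),zc.round(2))
```

```text
{'camera_matrix': [[344.0256, 0.0, 252.6096], [0.0, 344.0256, 190.8457], [0.0, 0.0, 1.0]], 'k1': -0.0547, 'T_tool_cam': [[0.0005, -0.958, -0.2868, 0.072], [1.0, 0.0005, 0.0001, 0.0001], [0.0, -0.2868, 0.958, -0.1222], [0.0, 0.0, 0.0, 1.0]]}
1 press [ 0.547 -0.123  0.079] [[5428.0, -3082.0], [3548.0, -1523.0], [2858.0, -723.0], [111.0, 257.0]] [-0.02 -0.02 -0.02 -0.03]
1 above [ 0.547 -0.123  0.2  ] [[591.0, -128.0], [599.0, -97.0], [607.0, -43.0], [636.0, -107.0]] [0.1  0.1  0.1  0.09]
1 hi [ 0.602 -0.128  0.3  ] [[361.0, -81.0], [362.0, -62.0], [363.0, -30.0], [370.0, -67.0]] [0.19 0.19 0.19 0.17]
1 hi2 [ 0.629 -0.014  0.35 ] [[252.0, 95.0], [252.0, 111.0], [252.0, 136.0], [252.0, 115.0]] [0.26 0.26 0.26 0.25]
1 hi3 [0.617 0.024 0.4  ] [[252.0, 138.0], [252.0, 151.0], [252.0, 171.0], [252.0, 156.0]] [0.32 0.32 0.32 0.31]
-1 press [ 0.547 -0.123  0.079] [[74.0, 519.0], [144.0, 381.0], [337.0, 55.0], [642.0, -497.0]] [0.07 0.06 0.05 0.04]
-1 above [ 0.547 -0.123  0.2  ] [[55.0, 493.0], [46.0, 489.0], [33.0, 477.0], [32.0, 513.0]] [0.18 0.17 0.16 0.16]
-1 hi [ 0.602 -0.128  0.3  ] [[179.0, 386.0], [177.0, 379.0], [173.0, 367.0], [173.0, 391.0]] [0.28 0.28 0.27 0.26]
-1 hi2 [ 0.629 -0.014  0.35 ] [[252.0, 252.0], [252.0, 242.0], [252.0, 225.0], [252.0, 247.0]] [0.3  0.3  0.28 0.28]
-1 hi3 [0.617 0.024 0.4  ] [[252.0, 192.0], [252.0, 182.0], [252.0, 165.0], [252.0, 184.0]] [0.34 0.33 0.32 0.32]
```

```bash
python3 -m inch '[{"claw":-1,"travel":[0.18,-0.13,0.1],"turn":-0.04},{"claw":-1,"travel":[0.32,-0.32,0.2],"turn":-0.08},{"claw":-1,"travel":[0.46,-0.51,0.3],"turn":-0.12},{"claw":-1,"travel":[0.6,-0.7,0.35],"turn":-0.16},{"claw":-1,"travel":[0.74,-0.9,0.4],"turn":-0.2}]'
python3 -m inch '[{"claw":-1,"travel":[0.16,-0.16,0],"turn":-0.02},{"claw":-1,"travel":[0.32,-0.32,0],"turn":-0.04},{"claw":-1,"travel":[0.48,-0.5,0],"turn":-0.057},{"claw":-1,"travel":[0.64,-0.68,0],"turn":-0.057},{"claw":-1,"travel":[0.8,-0.86,0],"turn":-0.057}]'
```

```text
clock: 0.6
position: [0.3954, 0.3383, 0.3307]
ee_rot: [0.0, 0.513, 0.859, 0.0]
contact_force: [0.2, 1.1, 0.1]
width: 0.0125
gripper_force: 0.0
clock: 1.1
position: [0.5554, 0.1661, 0.3298]
ee_rot: [-0.0, 0.586, 0.811, -0.0]
contact_force: [-0.1, 1.1, -0.6]
width: 0.0
gripper_force: 0.0
```

```bash
python3 -m inch '[{"claw":-1,"travel":[0.09,-0.22,0],"turn":0},{"claw":-1,"travel":[0.18,-0.45,0],"turn":0},{"claw":-1,"travel":[0.28,-0.68,0],"turn":0},{"claw":-1,"travel":[0.37,-0.9,0],"turn":0},{"claw":-1,"travel":[0.37,-0.9,0],"turn":0}]'
python3 -m inch '[{"claw":-1,"travel":[0,0,0],"turn":0},{"claw":-1,"travel":[0,0,0],"turn":0}]'
python3 - <<'E'
from h import *
s=get_state();im=imaging.get_image("wrist")[...,::-1];cv2.imwrite("pics/w1.png",im)
np.save("s1.npy",np.r_[s["position"],s["ee_rot"]]);c=cam("wrist",s);m=np.load("m.npy")
for a in(0,.08,.12,.16,.2):print(a,proj(c,mp(m,[arc(a,.158),arc(a,.163),arc(a,.183)])).round(1).tolist())
cv2.imwrite("pics/w1c.png",cv2.resize(im[40:190,150:350],None,fx=4,fy=4,interpolation=cv2.INTER_CUBIC))
E
```

```text
clock: 1.6
position: [0.6305, -0.0184, 0.3284]
ee_rot: [0.001, 0.588, 0.809, -0.002]
contact_force: [-0.5, 0.8, -0.4]
width: -0.0003
gripper_force: 0.0
clock: 1.8
position: [0.6281, -0.0113, 0.3299]
ee_rot: [-0.001, 0.585, 0.811, 0.0]
contact_force: [0.0, 0.6, -0.1]
width: -0.0003
gripper_force: 0.0
0 [[251.9, 100.4], [251.9, 97.5], [251.8, 84.8]]
0.08 [[251.9, 117.3], [251.9, 115.3], [251.8, 106.5]]
0.12 [[251.9, 126.1], [251.9, 124.5], [251.8, 117.7]]
0.16 [[251.9, 134.9], [251.9, 133.8], [251.8, 129.1]]
0.2 [[251.9, 143.8], [251.9, 143.2], [251.8, 140.5]]
```

View pics/w1.png

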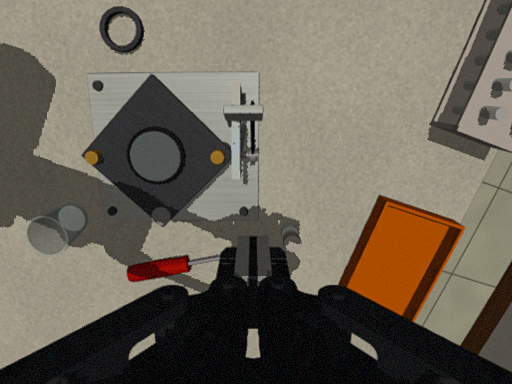

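The wrist view shows the rider tab spanning about x 223–264, y 105–120, and the needle tip near (252,100), just above it. The pad is at (161,214). I'll zoom in on the rider.

Run:
```python
import cv2,numpy as np
im=cv2.imread("pics/w1.png");cv2.imwrite("pics/w1d.png",cv2.resize(im[80:170,215:275],None,fx=6.5,fy=6.5,interpolation=cv2.INTER_NEAREST))
g=cv2.cvtColor(im,cv2.COLOR_BGR2GRAY).astype(int)
for x in(250,253,257):print(x,g[92:130,x].tolist())
```

```text
250 [166, 162, 170, 170, 169, 173, 169, 167, 169, 158, 137, 114, 89, 126, 161, 160, 163, 166, 176, 172, 142, 65, 44, 46, 55, 48, 54, 49, 45, 74, 85, 81, 85, 77, 84, 80, 81, 84]
253 [164, 165, 171, 170, 168, 172, 170, 155, 123, 77, 36, 9, 58, 128, 160, 162, 164, 170, 171, 173, 154, 98, 41, 48, 50, 44, 54, 45, 41, 12, 0, 13, 1, 12, 0, 0, 0, 4]
257 [172, 171, 172, 171, 172, 177, 172, 174, 174, 172, 173, 171, 160, 148, 154, 163, 168, 164, 171, 170, 153, 101, 51, 45, 51, 51, 49, 44, 85, 144, 169, 169, 167, 165, 161, 160, 168, 159]
```

View pics/w1d.png

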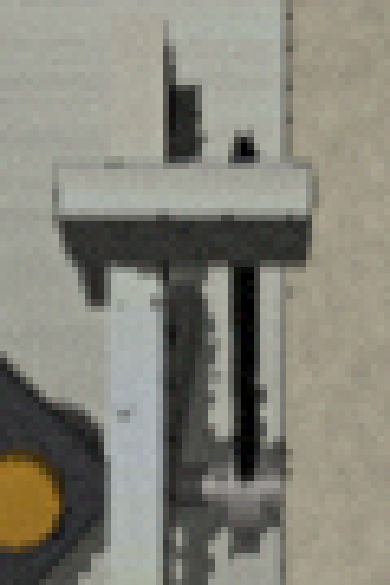

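The zoom shows the tab's top face spanning rows 105.1–112.8 and its near side face reaching row 120.6. The needle tip is at about row 100.4. I'll fit the rider angle from these, and check it against the scene camera.

Run:
```python
from h import *
from scipy.optimize import least_squares
v=np.load("s1.npy");c=cam("wrist",{"position":v[:3],"ee_rot":v[3:]});m=np.load("m.npy")
def tab(a,y,r,x=.112):
    b=.436-a;return [x,r*np.sin(b)+y*np.cos(b),.054+r*np.cos(b)-y*np.sin(b)]
def rows(a,x=.112):return proj(c,mp(m,[tab(0,0,.158),tab(a,.003,.183,x),tab(a,-.003,.183,x),tab(a,-.003,.163,x)]))[:,1]
obs=np.array([100.4,104.9,112.6,120.4])
for a in(.09,.1,.11,.12,.13,.14,.15):print(a,(rows(a)-obs).round(2))
for w in([1,1,1,1],[0,1,1,1]):
    r=least_squares(lambda p:(rows(p[0])+p[1]-obs)*w,[.12,0]);print(r.x,r.fun.round(2))
r=least_squares(lambda p:((rows(p[0])-190)*p[2]+190+p[1]-obs),[.12,0,1]);print(r.x,r.fun.round(2))
```

```text
0.09 [-0.03 -0.18  1.26  1.44]
0.1 [-0.03  2.59  4.08  3.75]
0.11 [-0.03  5.38  6.91  6.06]
0.12 [-0.03  8.18  9.74  8.38]
0.13 [-0.03 11.   12.58 10.7 ]
0.14 [-0.03 13.82 15.43 13.03]
0.15 [-0.03 16.65 18.29 15.37]
[ 0.0872711  -0.08599442] [-0.12 -1.02  0.41  0.73]
[ 0.10662254 -5.22211319] [-0.   -0.78  0.73  0.06]
[ 0.09108099 -8.0159283   0.90979122] [ 0.04 -0.23  0.39 -0.2 ]
```

```bash
python3 -m inch '[{"claw":-1,"travel":[-0.05,0.17,0],"turn":0},{"claw":-1,"travel":[-0.11,0.34,0],"turn":0},{"claw":-1,"travel":[-0.11,0.34,0],"turn":0},{"claw":-1,"travel":[-0.11,0.34,0],"turn":0},{"claw":-1,"travel":[-0.11,0.34,0],"turn":0}]'
python3 - <<'E'
from h import *
s=get_state();im=imaging.get_image("wrist")[...,::-1];cv2.imwrite("pics/w2.png",im)
np.save("s2.npy",np.r_[s["position"],s["ee_rot"]]);c=cam("wrist",s);m=np.load("m.npy")
for a in(0,.08,.09,.1):print(a,proj(c,mp(m,[arc(a,.158),arc(a,.163),arc(a,.183)])).round(1).tolist())
g=cv2.cvtColor(im,cv2.COLOR_BGR2GRAY).astype(int)
p=proj(c,mp(m,[arc(0.04,.158)]))[0].astype(int);print(p)
for x in(250,252,253,254,256):print(x,g[p[1]-25:p[1]+35,x].tolist())
cv2.imwrite("pics/w2d.png",cv2.resize(im[p[1]-40:p[1]+50,215:285],None,fx=6.5,fy=6.5,interpolation=cv2.INTER_NEAREST))
E
```

```text
clock: 2.35
position: [0.6065, 0.0562, 0.3305]
ee_rot: [0.0, 0.585, 0.811, -0.0]
contact_force: [1.3, -1.4, -0.5]
width: 0.0
gripper_force: 0.0
0 [[250.8, 193.9], [250.7, 193.1], [250.6, 189.2]]
0.08 [[250.8, 210.2], [250.7, 210.1], [250.6, 209.9]]
0.09 [[250.8, 212.2], [250.7, 212.3], [250.6, 212.5]]
0.1 [[250.8, 214.3], [250.7, 214.5], [250.6, 215.1]]
[250 202]
250 [145, 150, 148, 146, 144, 146, 142, 143, 146, 142, 144, 144, 147, 144, 148, 111, 52, 17, 4, 10, 2, 15, 5, 3, 0, 14, 1, 18, 17, 20, 83, 150, 166, 167, 166, 169, 167, 160, 104, 47, 42, 58, 70, 68, 67, 69, 68, 71, 75, 65, 69, 67, 66, 66, 70, 66, 64, 68, 57, 28]
252 [149, 147, 145, 146, 146, 150, 143, 144, 143, 144, 141, 136, 146, 141, 110, 53, 17, 0, 2, 0, 6, 0, 1, 10, 1, 0, 0, 2, 0, 19, 107, 154, 166, 166, 164, 170, 166, 161, 102, 42, 39, 66, 71, 67, 72, 69, 67, 70, 70, 73, 65, 66, 69, 71, 71, 74, 69, 64, 58, 27]
253 [147, 150, 141, 151, 147, 146, 146, 146, 148, 145, 141, 143, 143, 143, 101, 64, 39, 43, 40, 39, 24, 16, 22, 22, 19, 28, 33, 30, 25, 36, 106, 155, 164, 165, 162, 163, 165, 160, 104, 50, 41, 60, 70, 64, 64, 67, 71, 70, 75, 68, 63, 66, 65, 69, 66, 68, 68, 63, 66, 31]
254 [146, 146, 149, 146, 150, 150, 142, 147, 145, 147, 146, 140, 143, 146, 138, 104, 75, 122, 147, 108, 74, 76, 76, 72, 67, 66, 75, 106, 92, 76, 112, 153, 165, 163, 160, 167, 167, 161, 106, 59, 56, 68, 69, 68, 68, 65, 72, 70, 62, 67, 70, 63, 67, 71, 68, 69, 66, 72, 58, 25]
256 [147, 148, 145, 142, 146, 143, 146, 144, 141, 145, 135, 139, 139, 139, 144, 140, 142, 143, 145, 147, 143, 108, 86, 72, 60, 65, 66, 83, 71, 66, 107, 154, 162, 165, 161, 166, 169, 162, 108, 63, 66, 71, 65, 63, 62, 67, 66, 67, 64, 71, 65, 67, 67, 69, 66, 63, 65, 65, 60, 36]
```

View pics/w2d.png

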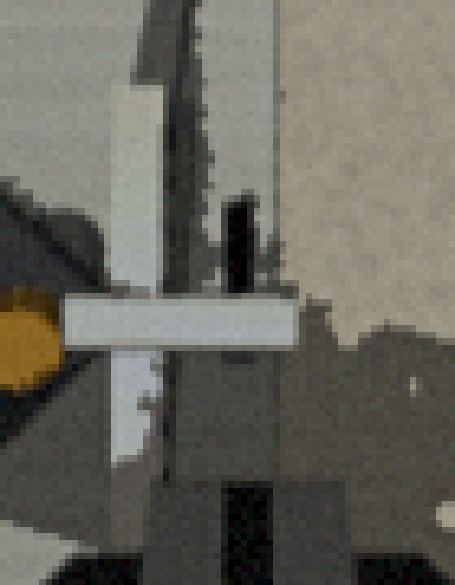

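Seen almost along the radial line, the tab's top spans rows 206.9–215.2 (centre 211.0). The needle tip's edge is at row 191.4. I'll calibrate the absolute offset using the knobs and slab corners in view 1.

Run:
```python
from h import *
from scipy.optimize import least_squares
m=np.load("m.npy");t=np.linspace(0,6.283,40)
def cyl(x,z0,z1,r):return np.array([[x+r*np.cos(a),r*np.sin(a),z] for a in t for z in(z0,z1)])
def cen(c,P,m):
    h=cv2.convexHull(proj(c,mp(m,P)).astype(np.float32));M=cv2.moments(h);return np.array([M["m10"],M["m01"]])/M["m00"]
im=cv2.imread("pics/w1.png");hsv=cv2.cvtColor(im,cv2.COLOR_BGR2HSV)
k=((hsv[...,0]>8)&(hsv[...,0]<28)&(hsv[...,1]>150)).astype(np.uint8)
n,_,st,ce=cv2.connectedComponentsWithStats(k[130:180,70:235]);ob=[(ce[i]+[70,130],st[i,4]) for i in range(1,n) if st[i,4]>50];print(ob)
v=np.load("s1.npy");c1=cam("wrist",{"position":v[:3],"ee_rot":v[3:]})
for x in(-.072,.072):print("pred",cen(c1,cyl(x,.058,.072,.008),m))
# slab corners in view 1 by threshold-free look: subpixel corners near guesses
S=[[.12,.095,.012],[-.095,.095,.012]];pr=proj(c1,mp(m,S));g=cv2.cvtColor(im,cv2.COLOR_BGR2GRAY)
print("slab pred",pr,"pad pred",cen(c1,np.array([[.012*np.cos(a),-.075+.012*np.sin(a),.061] for a in t]),m),"mirror",cen(c1,cyl(0,.066,.066,.034),m))
print(cv2.cornerSubPix(g,pr.astype(np.float32).reshape(-1,1,2),(5,5),(-1,-1),(3,50,.01)).reshape(-1,2))
print("col245",g[60:90,215].tolist())
```

```text
[(array([217.31578947, 156.52631579]), np.int32(171)), (array([ 93.03208556, 156.39572193]), np.int32(187))]
pred [ 92.8452399 157.1926016]
pred [217.13942282 156.87290349]
slab pred [[258.86082022  71.65563312]
 [ 84.64675101  73.31984092]] pad pred [160.44402845 216.8495316 ] mirror [154.3974602  156.38650373]
[[258.26956  71.91077]
 [ 86.27189  73.33274]]
col245 [144, 147, 145, 148, 149, 153, 145, 145, 143, 150, 153, 127, 149, 163, 161, 162, 164, 166, 169, 160, 163, 167, 165, 164, 164, 161, 159, 162, 164, 161]
```

Run:
```python
from h import *
m=np.load("m.npy");t=np.linspace(0,6.283,40)
im=cv2.imread("pics/w2.png");hsv=cv2.cvtColor(im,cv2.COLOR_BGR2HSV)
v=np.load("s2.npy");c=cam("wrist",{"position":v[:3],"ee_rot":v[3:]})
for x in(-.072,.072):
    P=np.array([[x+.008*np.cos(a),.008*np.sin(a),z] for a in t for z in(.058,.072)])
    h=cv2.convexHull(proj(c,mp(m,P)).astype(np.float32))[:,0];lo=h.min(0);hi=h.max(0);M=cv2.moments(h)
    a,b=(lo-6).astype(int),(hi+7).astype(int);s=hsv[a[1]:b[1],a[0]:b[0]]
    k=(s[...,0]>8)&(s[...,0]<28)&(s[...,1]>150);y,X=np.nonzero(k)
    print(x,"pred box",lo,hi,"obs",X.min()+a[0],y.min()+a[1],X.max()+a[0]+1,y.max()+a[1]+1,"cen",M["m10"]/M["m00"],M["m01"]/M["m00"],X.mean()+a[0],y.mean()+a[1])
```

```text
-0.072 pred box [ 90.80868 205.9849 ] [108.62126 222.38531] obs 92 206 110 221 cen 99.71368777424175 214.1769176729235 100.05113636363636 213.11363636363637
0.072 pred box [210.74718 206.17047] [225.15756 222.75354] obs 212 207 225 222 cen 218.02328082213882 214.49912251062804 217.86875 214.0625
```

The rider is at about 0.088 rad: view 1 gives 0.087–0.090 and view 2 gives 0.087–0.093. The hand now goes over the pad, to mount (0, −77 mm), world (0.547, −0.122).

```bash
python3 -m inch '[{"claw":-1,"travel":[-0.08,-0.23,0],"turn":0},{"claw":-1,"travel":[-0.16,-0.46,0],"turn":0},{"claw":-1,"travel":[-0.23,-0.69,0],"turn":0},{"claw":-1,"travel":[-0.296,-0.89,0],"turn":0},{"claw":-1,"travel":[-0.296,-0.89,0],"turn":0}]'
python3 -m inch '[{"claw":-1,"travel":[0,0,-0.22],"turn":0},{"claw":-1,"travel":[0,0,-0.44],"turn":0},{"claw":-1,"travel":[0,0,-0.66],"turn":0},{"claw":-1,"travel":[0,0,-0.86],"turn":0},{"claw":-1,"travel":[0,0,-1.0],"turn":0}]'
python3 -m inch '[{"claw":-1,"travel":[0,0,-0.1],"turn":0},{"claw":-1,"travel":[0,0,-0.15],"turn":0},{"claw":-1,"travel":[0,0,-0.15],"turn":0},{"claw":-1,"travel":[0,0,-0.15],"turn":0},{"claw":-1,"travel":[0,0,-0.15],"turn":0}]'
python3 - <<'E'
from h import *
F=[];Z=[]
for i in range(4):
    im=imaging.get_image("wrist") if i==0 else imaging.get_image("scene")
    if i==0:cv2.imwrite("pics/w3.png",im[...,::-1])
    s=get_state();F.append(s["contact_force"]);Z.append(s["position"])
print(np.mean(F,0),np.mean(Z,0),Z)
E
```

```text
clock: 2.9
position: [0.5458, -0.1279, 0.3302]
ee_rot: [0.001, 0.589, 0.808, -0.002]
contact_force: [-0.4, 0.2, 0.4]
width: -0.0003
gripper_force: 0.0
clock: 3.4
position: [0.5462, -0.1218, 0.1274]
ee_rot: [-0.002, 0.586, 0.81, -0.0]
contact_force: [0.5, 0.1, 0.1]
width: -0.0002
gripper_force: 0.0
clock: 3.9
position: [0.5485, -0.1226, 0.1016]
ee_rot: [0.001, 0.586, 0.811, 0.0]
contact_force: [-0.1, 0.3, 0.5]
width: 0.0001
gripper_force: 0.0
[0.14514736 0.28977601 0.57067123] [ 0.5481114  -0.12244236  0.1013723 ] [array([ 0.548369  , -0.12250109,  0.10158721]), array([ 0.54820393, -0.12249353,  0.10149695]), array([ 0.54800858, -0.1224137 ,  0.10129131]), array([ 0.54786407, -0.12236111,  0.10111373])]
```

View pics/w3.png

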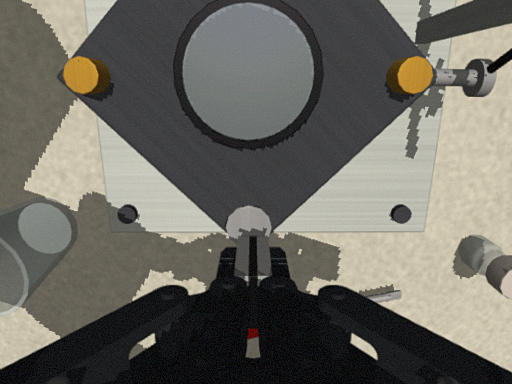

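The closed fingertips are aligned over the pad at (249,226) in the wrist view, and the mirror edge at row 148 is well clear. I'll take a rest baseline from the scene and top cameras, then descend until contact.

```bash
cat > look.py <<'E'
from h import *
import sys
n,tag=int(sys.argv[1]),sys.argv[2];F=[];Z=[];A=[]
for i in range(n):
    A.append(imaging.get_image("scene").astype(float));s=get_state();F.append(s["contact_force"][2]);Z.append(s["position"])
np.save(f"{tag}.npy",np.mean(A,0));print(tag,s["clock"],"Fz",np.mean(F).round(2),"pos",np.mean(Z,0).round(4),"last z",round(Z[-1][2],4))
E
python3 -m inch '[{"claw":-1,"travel":[0,0,-0.05],"turn":0},{"claw":-1,"travel":[0,0,-0.08],"turn":0},{"claw":-1,"travel":[0,0,-0.08],"turn":0},{"claw":-1,"travel":[0,0,-0.08],"turn":0}]' | head -2
python3 look.py 6 rest
python3 -m inch '[{"claw":-1,"travel":[0,0,-0.005],"turn":0},{"claw":-1,"travel":[0,0,-0.01],"turn":0}]'|grep -E "pos|con"
python3 -m inch '[{"claw":-1,"travel":[0,0,-0.005],"turn":0},{"claw":-1,"travel":[0,0,-0.005],"turn":0}]'|grep -E "pos|con"
python3 -m inch '[{"claw":-1,"travel":[0,0,-0.005],"turn":0},{"claw":-1,"travel":[0,0,-0.005],"turn":0}]'|grep -E "pos|con"
python3 look.py 4 d80
```

```text
clock: 4.5
position: [0.5471, -0.1221, 0.0837]
rest 4.8 Fz 0.46 pos [ 0.5475 -0.1223  0.0843] last z 0.0844
position: [0.5474, -0.1223, 0.0823]
contact_force: [0.0, 1.3, 0.7]
position: [0.5472, -0.1222, 0.081]
contact_force: [0.2, -0.0, -0.3]
position: [0.5474, -0.1222, 0.0802]
contact_force: [-0.2, 0.8, 0.2]
d80 5.6 Fz -0.04 pos [ 0.5474 -0.1222  0.0802] last z 0.0802
```

```bash
python3 -m inch '[{"claw":-1,"travel":[0,0,-0.005],"turn":0},{"claw":-1,"travel":[0,0,-0.005],"turn":0}]'|grep -E "pos|con"
python3 look.py 3 d79
python3 -m inch '[{"claw":-1,"travel":[0,0,-0.005],"turn":0},{"claw":-1,"travel":[0,0,-0.005],"turn":0}]'|grep -E "pos|con"
python3 look.py 3 d78
```

```text
position: [0.5474, -0.1223, 0.0794]
contact_force: [-0.2, -0.5, 2.0]
d79 5.95 Fz 1.81 pos [ 0.5474 -0.1223  0.0794] last z 0.0794
position: [0.5475, -0.1223, 0.0783]
contact_force: [0.2, -0.4, 2.8]
d78 6.3 Fz 2.94 pos [ 0.5475 -0.1223  0.0783] last z 0.0783
```

Contact came at TCP z ≈ 0.0797, as expected. I'll press to an intermediate depth that can't reach the rider and measure the tilt from the plate edges in the wrist view.

```bash
cat > tilt.py <<'E'
from h import *
from scipy.optimize import brentq
m=np.load("m.npy")
def edge_pts(a):
    t=np.linspace(.25,.8,60);o=[]
    for sx in(-1,1):
        y=-.0919*t;x=sx*.0919*(1-t)
        o.append(np.c_[x,y*np.cos(a)+.004*np.sin(a),.054+.004*np.cos(a)+y*np.sin(a)])
    return o
def pred(c,a,cols):
    L=[proj(c,mp(m,P)) for P in edge_pts(a)]
    return [np.interp(x,*(l[np.argsort(l[:,0])].T)) for x,l in((x,L[0] if x<250 else L[1]) for x in cols)]
def edges(g,cols,guess):
    o=[]
    for x,y in zip(cols,guess):
        y=int(y);p=cv2.GaussianBlur(g,(3,3),0)[y-14:y+15,x].astype(float);d=np.diff(p);i=int(d[1:-1].argmax())+1
        w=np.clip(d[max(i-2,0):i+3],0,None);o.append(y-14+.5+(w*np.arange(max(i-2,0),i+3)[:len(w)]).sum()/w.sum())
    return np.array(o)
cols=[120,135,150,165,180,195,305,320,335,350,365,380]
def off0():
    im=cv2.imread("pics/w3.png");g=cv2.cvtColor(im,cv2.COLOR_BGR2GRAY)
    s=get_state();s["position"]=np.array([.5484,-.1225,.1016])
    q=cam("wrist",s);p=pred(q,0,cols);return edges(g,cols,p)-p
def measure(im,s,a0=.06):
    c=cam("wrist",s);g=cv2.cvtColor(im,cv2.COLOR_RGB2GRAY)
    for _ in range(2):
        p=np.array(pred(c,a0,cols));e=edges(g,cols,p);o=OFF
        k=(np.array(pred(c,a0+.01,cols))-p)/.01
        a=a0+(e-o-p)/k;a0=float(np.median(a))
    return a,k
OFF=off0()
if __name__=="__main__":
    import sys
    s=get_state();im=imaging.get_image("wrist");cv2.imwrite("pics/w_%s.png"%sys.argv[1],im[...,::-1])
    a,k=measure(im,s,float(sys.argv[2]))
    print("off",OFF.round(1),"k",k.round(0)[:3],"a",a.round(3),"med",np.median(a).round(4),"z",s["position"][2].round(4),"Fz",s["contact_force"][2].round(2))
E
python3 -m inch '[{"claw":-1,"travel":[0,0,-0.005],"turn":0},{"claw":-1,"travel":[0,0,-0.01],"turn":0},{"claw":-1,"travel":[0,0,-0.015],"turn":0},{"claw":-1,"travel":[0,0,-0.0175],"turn":0},{"claw":-1,"travel":[0,0,-0.0175],"turn":0}]'|grep -E "pos|con"
python3 tilt.py a 0.065
python3 look.py 4 d745
```

```text
position: [0.5475, -0.1225, 0.0748]
contact_force: [-1.3, -2.1, 4.9]
off [-4.  -4.3 -4.1 -4.3 -4.1 -4.2 -4.7 -5.1 -5.  -4.9 -5.4 -4.9] k [-60. -68. -75.] a [0.08  0.071 0.075 0.073 0.072 0.07  0.069 0.065 0.062 0.067 0.062 0.063] med 0.0693 z 0.0748 Fz 4.87
d745 7.05 Fz 4.39 pos [ 0.5475 -0.1224  0.0748] last z 0.0748
```

Run:
```python
from h import *
m=np.load("m.npy");c=cam("scene")
T=[]
for n in("rest","d745"):
    a=np.load(n+".npy")[175:223,232:272];a=np.clip(a*1.6,0,255).astype(np.uint8)[...,::-1]
    T.append(cv2.resize(a,None,fx=9,fy=9,interpolation=cv2.INTER_CUBIC))
cv2.imwrite("pics/nd.png",np.hstack(T))
for a in(0,.07,.09):print(a,((proj(c,mp(m,[arc(a,r) for r in(.08,.12,.158,.163,.183)]))-[232,175]+.5)*9).round().tolist())
# dark-valley position of needle across perpendicular to it, per radius
from scipy.ndimage import map_coordinates
for n in("rest","d745"):
    g=np.load(n+".npy").mean(2);out=[]
    for r in(.09,.1,.11,.12,.13,.14,.15):
        aa=np.linspace(-.12,.22,69);p=proj(c,mp(m,[arc(a,r) for a in aa]));v=map_coordinates(g,[p[:,1],p[:,0]],order=3)
        i=v.argmin();w=np.clip(np.median(v)-v[max(i-8,0):i+9],0,None);out.append((round(aa[i],3),round((w*aa[max(i-8,0):i+9]).sum()/w.sum(),3),int(v.min()),int(np.median(v))))
    print(n,out)
```

```text
0 [[123.0, 289.0], [177.0, 230.0], [231.0, 171.0], [239.0, 162.0], [269.0, 129.0]]
0.07 [[107.0, 277.0], [152.0, 212.0], [198.0, 147.0], [204.0, 138.0], [230.0, 101.0]]
0.09 [[102.0, 274.0], [145.0, 207.0], [188.0, 140.0], [194.0, 131.0], [218.0, 93.0]]
rest [(np.float64(-0.005), np.float64(-0.006), 39, 60), (np.float64(-0.0), np.float64(-0.002), 33, 56), (np.float64(-0.0), np.float64(0.0), 31, 54), (np.float64(0.01), np.float64(0.013), 29, 54), (np.float64(0.015), np.float64(0.016), 20, 61), (np.float64(-0.0), np.float64(-0.001), 41, 73), (np.float64(0.005), np.float64(0.003), 55, 76)]
d745 [(np.float64(0.075), np.float64(0.071), 45, 59), (np.float64(0.07), np.float64(0.066), 42, 54), (np.float64(0.065), np.float64(0.062), 39, 52), (np.float64(0.065), np.float64(0.064), 28, 53), (np.float64(0.06), np.float64(0.057), 19, 59), (np.float64(0.07), np.float64(0.067), 44, 72), (np.float64(0.075), np.float64(0.074), 53, 77)]
```

View pics/nd.png

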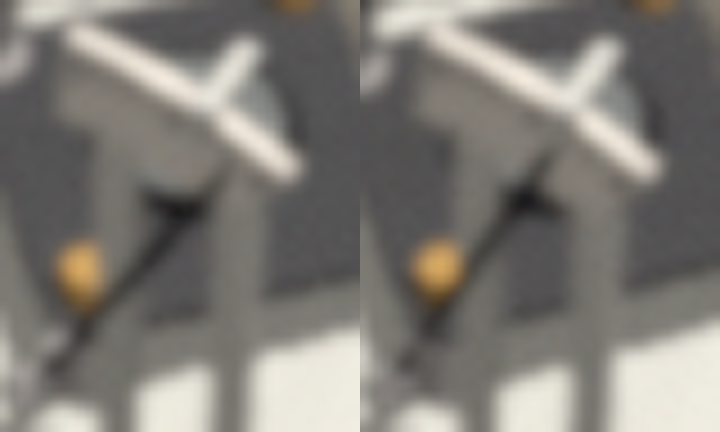

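The composite shows the needle (black line) swung towards −y in the right panel. The bright rider tab runs from (210,105) to (255,45) in each panel. The needle tilt reads about 0.069 rad, matching the wrist estimate. I'll measure the rider the same way in the scene view.

Run:
```python
from h import *
from scipy.ndimage import map_coordinates
m=np.load("m.npy");c=cam("scene")
g=np.mean([np.load(n+".npy") for n in("rest","d80","d79","d78","d745")],0).mean(2)
aa=np.linspace(-.06,.22,141)
for x in(.092,.095,.098,.106,.109,.112,.115,.118):
    p=proj(c,mp(m,[arc(a,.183,x) for a in aa]));v=map_coordinates(g,[p[:,1],p[:,0]],order=3)
    i=v.argmax();b=np.percentile(v,30);s=slice(max(i-14,0),i+15);w=np.clip(v[s]-b,0,None);print(x,round(aa[i],3),((w*aa[s]).sum()/w.sum()).round(4),int(v.max()),int(b),p[i].round(1))
```

```text
0.092 0.22 0.21 100 52 [251.1 174.2]
0.095 0.09 0.0906 123 52 [259.  180.2]
0.098 0.092 0.0919 132 52 [258.3 180.9]
0.106 0.092 0.0918 137 52 [256.7 183.1]
0.109 0.092 0.0923 136 62 [256.2 183.9]
0.112 0.094 0.0942 138 92 [255.5 184.7]
0.115 0.098 0.1013 140 126 [254.6 185.3]
0.118 0.166 0.1664 144 134 [249.6 183.3]
```

Rider: scene view 0.090–0.092, wrist 0.088–0.093, so I'll use about 0.090. The plate is at 0.069 now. I'll go down about 1.2 mm more and re-measure.

```bash
cat > nt.py <<'E'
from h import *
import sys
from scipy.ndimage import map_coordinates
m=np.load("m.npy");c=cam("scene")
def meas(n):
    g=np.load(n+".npy").mean(2);o=[]
    for r in(.09,.1,.11,.14,.15):
        aa=np.linspace(-.12,.22,69);p=proj(c,mp(m,[arc(a,r) for a in aa]));v=map_coordinates(g,[p[:,1],p[:,0]],order=3)
        i=v.argmin();s=slice(max(i-8,0),i+9);w=np.clip(np.median(v)-v[s],0,None);o.append((w*aa[s]).sum()/w.sum())
    return np.array(o)
d=meas(sys.argv[1])-meas("rest");print(d.round(3),d.mean().round(4))
E
python3 -m inch '[{"claw":-1,"travel":[0,0,-0.003],"turn":0},{"claw":-1,"travel":[0,0,-0.006],"turn":0},{"claw":-1,"travel":[0,0,-0.006],"turn":0}]'|grep -E "pos|con"
python3 tilt.py b 0.085
python3 look.py 4 d733; python3 nt.py d733; python3 nt.py d745
```

```text
position: [0.5476, -0.1225, 0.0736]
contact_force: [-1.1, -3.4, 4.9]
off [-4.1 -4.4 -4.1 -4.3 -4.1 -4.3 -4.7 -5.1 -4.9 -4.9 -5.4 -4.9] k [-62. -69. -76.] a [0.089 0.085 0.089 0.083 0.088 0.083 0.084 0.075 0.079 0.078 0.07  0.08 ] med 0.0833 z 0.0736 Fz 4.91
d733 7.6 Fz 4.94 pos [ 0.5475 -0.1224  0.0736] last z 0.0736
[0.093 0.088 0.08  0.089 0.089] 0.0878
[0.077 0.068 0.061 0.067 0.071] 0.0689
```

That's about 0.086. One last nudge of 0.2 mm brings it to about 0.089, then I'll hold for a second.

```bash
python3 -m inch '[{"claw":-1,"travel":[0,0,-0.001],"turn":0},{"claw":-1,"travel":[0,0,-0.001],"turn":0},{"claw":-1,"travel":[0,0,-0.001],"turn":0}]'|grep -E "pos|con"
python3 look.py 6 hold; python3 nt.py hold; python3 -c "
from h import *
"
```

```text
position: [0.5476, -0.1224, 0.0734]
contact_force: [-0.6, -3.6, 5.2]
hold 8.2 Fz 4.9 pos [ 0.5475 -0.1224  0.0734] last z 0.0734
[0.096 0.093 0.084 0.091 0.092] 0.0909
```

The needle reads 0.091 and the rider about 0.091 in the same camera, so it's at the mark. I'll finish the hold and lift off.

```bash
python3 -m inch '[{"claw":-1,"travel":[0,0,0],"turn":0},{"claw":-1,"travel":[0,0,0],"turn":0},{"claw":-1,"travel":[0,0,0],"turn":0},{"claw":-1,"travel":[0,0,0],"turn":0},{"claw":-1,"travel":[0,0,0],"turn":0}]'|grep -E "clock|pos|con"
python3 -m inch '[{"claw":-1,"travel":[0,0,0.015],"turn":0},{"claw":-1,"travel":[0,0,0.03],"turn":0},{"claw":-1,"travel":[0,0,0.045],"turn":0},{"claw":-1,"travel":[0,0,0.1],"turn":0},{"claw":-1,"travel":[0,0,0.25],"turn":0}]'|grep -E "clock|pos|con"
python3 -m inch '[{"claw":-1,"travel":[0,0,0.2],"turn":0},{"claw":-1,"travel":[0,0,0.4],"turn":0},{"claw":-1,"travel":[0,0,0.6],"turn":0},{"claw":-1,"travel":[0,0,0.8],"turn":0},{"claw":-1,"travel":[0,0,0.8],"turn":0}]'|grep -E "clock|pos|con"
python3 -m inch '[{"claw":-1,"travel":[-0.15,-0.15,0],"turn":0},{"claw":-1,"travel":[-0.3,-0.3,0],"turn":0},{"claw":-1,"travel":[-0.45,-0.45,0],"turn":0},{"claw":-1,"travel":[-0.45,-0.45,0],"turn":0},{"claw":-1,"travel":[-0.45,-0.45,0],"turn":0}]'|grep -E "clock|pos|con"
python3 look.py 6 after; python3 nt.py after
python3 - <<'E'
import numpy as np
a=np.load("after.npy")[165:225,215:300].mean(2);b=np.load("rest.npy")[165:225,215:300].mean(2)
d=abs(a-b);print(d.mean(),d.max(),(d>25).sum())
E
```

```text
clock: 8.7
position: [0.5475, -0.1222, 0.0734]
contact_force: [0.1, -4.7, 4.9]
clock: 9.2
position: [0.5445, -0.1206, 0.1212]
contact_force: [-0.2, -0.2, -0.4]
clock: 9.7
position: [0.5496, -0.1224, 0.2898]
contact_force: [0.7, -0.6, -0.2]
clock: 10.2
position: [0.4565, -0.2119, 0.2828]
contact_force: [0.7, -0.0, -0.4]
after 10.5 Fz -0.29 pos [ 0.4578 -0.2113  0.283 ] last z 0.2831
[-0.     0.     0.     0.002 -0.002] 0.0
17.23690631808279 136.33333333333334 1057
```

The plate is back at rest (tilt 0.000) and the hand is clear. The remaining differences between the images are probably the arm's shadow, which has moved. Handing in.

```bash
python3 -c "
from rig import ticket
print(ticket.sign_off())"
```

```text
the job is handed in; nothing more can be done
None
```

I pressed the pad until the needle stood at the rider (about 0.09 rad by camera, good to roughly 0.005 rad), held it there for about 1.1 s, let the plate spring back to a measured tilt of 0, withdrew the hand and handed the job in at about 10.5 s.

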